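# Stop the cork feeder with its hole over the chute

### The arm

A 6-joint arm with a two-finger parallel gripper is mounted at the origin on the work surface. World frame = base frame: x ahead of the robot, y to its left, z up, the work surface at z = 0. Lengths are in m, angles in rad, forces in N, time in s.
With the tool pointing down it reaches from about 0.375 to 0.9 m from the base axis. Payload 3.1 kg.
Tool frame: the origin (TCP) lies at the very end of the fingers, on their centre line; the grasp point (between the pads) lies 19 mm behind it; z points along the fingers, y is the direction in which the jaws open and shut (so a half turn about z gives the same grasp; the last joint's range is limited). The gripper opens to 87 mm and grips with 3 to 60 N. Pads are 19 mm wide; open, the fingers measure 117 mm over their backs; the gripper's body (75 mm by 190 mm) begins 51 mm behind the grasp point.
Start: joints at [-1.45, 0.527, 1.433, -0, 1.181, -0.178], TCP at [0.184, -0.597, 0.223] pointing down, gripper open.
Joint ranges: [-3.08, 3.08], [-0.75, 2.2], [0.22, 2.44], [-1.43, 4.57], [0, 2.65], [-2.85, 2.85]. Speed limits (rad/s): [2.79, 2.79, 3.14, 3.14, 3.14, 3.14].

### API

Orientations are given as a unit quaternion [x, y, z, w].
In Python, from rig import robot gives the robot as it stands. The module is installed in compiled form; this text tells all that it offers.
- The arm moves only by the tool send_rows, never from a script. Its argument "deltas" is a list of rows, each an object of numbers: "tx", "ty", "tz": the shift along the tool's x, y, z in cm; "rx", "ry", "rz": the turn, a rotation vector about the tool's x, y, z in rad. A call has 1 to 5 rows; each row is the pose to reach, as a shift and turn from the pose commanded when the call began, along the tool's axes at that moment; what a row does not reach only later rows make up. A row lasts 1/12 s, in which the tool goes at most 41.7 mm and 7.16 degrees, less where a joint would pass 70% of its speed; a pose out of reach is approached as far as the arm can. A call with a gripper value outside its range is refused whole. "claw" is the finger opening in cm, from 0 to 8.7, set as the call begins (left out, the last holds). The fingers move at their own pace and stop on an object; "squeeze" is the grip in N (left out, the last holds). Time passes only in rows, so rows that repeat a pose let the fingers close. It gives the time, the measured TCP pose, the force and the opening at its end, in the units of the state.
- robot.get_obs(): the state, without advancing time (a new reading comes with each control period).
- robot.camera(name): name is "scene" or "side" or "wrist"; returns a dict with "color" (420x560x3 uint8, red, green, blue), "z_map" (420x560 float32, m along the optical axis (not along the pixel's ray), 0 where there is no reading), "intrinsics" (3x3 intrinsics, pixels), "distortion" ([k1, k2, p1, p2, k3] as OpenCV has them; the pictures are not rectified), "R" (3x3) and "t" (3): a world point X has camera coordinates R X + t; the wrist camera has in their place "tool_from_camera" (4x4, takes a point from camera to tool coordinates, whose origin is the TCP and whose axes are the flange's). Camera axes: x right, y down, z forward; pixel columns grow to the right and rows downward; lengths in m; the calibration is good to about 2 mm. A picture is of the moment at which its call begins: read the wrist's pose just before it.
- robot.hand_in(): hands the job in, once; it reports no verdict.
Trained networks look in the newest picture that a camera, given by its name, has taken for a name from the list of things; names that differ only in an ending like _2 or _b are one class to them, and where a whole thing is asked for, a point or a joint stands for the part that bears it (a point fixed in the world has none). Each returns a list of dicts, best first, with "p" (0 to 1); they miss things now and then, are a little off and sometimes report something else, mostly with a low value. They report only what shows in the picture. A call takes as long as a camera call.
- robot.outline_of(label, camera): "pixels" (420x560 bool, what is visible of it) and "xy" ([column, row] in pixels, amid what is visible of it).
- robot.tip_of(label, camera): "xy" ([column, row] in pixels: a listed point, or the origin of a listed thing).
The state is a dict: "time": time; "q": joint angles; "joint_velocities": joint speeds; "joint_torque": joint torques, N m; "position": TCP position; "tool_rot": TCP orientation; "ft_force": force on the tool from outside, world axes, zero at the start; "moment": the same for the moment, N m; "grip_width": finger opening in m.
Only numpy, scipy, OpenCV 4.12 (cv2) and the standard library are available. Lean on these libraries where they do the work, as an engineer would, in place of code of your own. Each camera call takes 0.05 s, during which the arm holds its last target.

### The job

The flat metal wheel of the cork feeder on the tasting counter has been left spinning freely. Slow it by touch so that it comes to rest with its one round cork hole over the slot of the fixed chute, so that a cork could drop straight through, then let go and leave it standing still there.

Things in the scene. Friction and masses are not known exactly. Their poses are not given: they have to be found in the camera images.
- feed_wheel (a joint): turn of the feed wheel, rad, anticlockwise from above, counting on past 2 pi; at 0 and each whole turn its hole is over the slot. It spins freely from the start, anticlockwise, at 0.6 to 1.3 rad/s, losing only about 0.01 rad/s each second. A light press on its top with shut fingertips, clear of the hole, stops it almost at once; held about a second, it stays put when let go.
- wheel_hole (a point): centre of the only through hole of the wheel, level with its top: round, 40 mm across, 85 mm from the axle; travels with the wheel, its x axis pointing outwards. The wheel is a flat bare-steel disc, 250 mm across, 10 mm thick, its smooth top 50 mm above the counter, on a fixed dark steel bed 270 mm across and 36 mm high.
- chute_slot (a point): point where the hole must stop, 85 mm from the axle, level with the wheel's top, over the fixed radial slot in the bed; x axis outwards along the slot. The slot, 44 mm wide with a black floor, is hidden under the wheel but runs on past its edge as an open trough with two walls out to 190 mm from the axle. (The solid lug with a bolt, opposite, is only a clamp.)
- wheel_hub (a point): centre of the top of the wheel's steel hub cap, on the upright axle: 36 mm across, 72 mm above the counter, 22 mm above the wheel's top; only this cap and three 2 mm screw heads within 45 mm of the axle stand up from the wheel.

How it is judged:
At the end, for the whole second after the job is handed in: the wheel stands still (under 0.05 rad/s) with the centre of its hole within 18 mm, seen from above, of the chute slot's point (about 12 degrees either way), and nothing touches it (horizontal distance between wheel_hole and chute_slot below 0.018 m and velocity of joint feed_wheel between -0.05 and 0.05 rad/s).
It also fails if it takes over 48 s, if anything falls off the work surface, if the arm or the gripper's body presses on something with over 40 N, if the wrist force passes 120 N, or if a joint passes its speed limit or range.

## Working session

There is one attempt and no reset: what is moved stays moved. The work goes in short steps, Python scripts to look and compute and a tool call to move; the robot and the scene stay as the last step left them, time stands still between calls to the robot, and variables do not carry over. Pictures are saved under pics/ and viewed, and the job is handed in when it is done.

Besides the shell and the picture viewer there is one more tool, called after "Call:" by a JSON object that holds its "method" and its "body", one argument or row to a line. send_rows: Moves the arm, as the interface text tells. Its arguments: {"type":"object","properties":{"deltas":{"type":"array","items":{"type":"object","properties":{"tx":{"type":"number"},"ty":{"type":"number"},"tz":{"type":"number"},"rx":{"type":"number"},"ry":{"type":"number"},"rz":{"type":"number"}}}},"claw":{"type":"number"},"squeeze":{"type":"number"}},"required":["deltas"]}

```bash
mkdir -p pics; cat > h.py <<'E'
import numpy as np, cv2
from rig import robot
def ray(c,uv):
    K=np.array(c['intrinsics']);d=np.array(c['distortion'],float)
    p=cv2.undistortPoints(np.array([[uv]],float),K,d)[0,0]
    R=np.array(c['R']);t=np.array(c['t'])
    o=-R.T@t; v=R.T@np.array([p[0],p[1],1.]); return o,v
def onz(c,uv,z):
    o,v=ray(c,uv); return o+v*(z-o[2])/v[2]
E
python3 - <<'E'
from h import *
s=robot.get_obs();print(s['time'],s['position'],s['tool_rot'],s['ft_force'])
for n in ['scene','side']:
    c=robot.camera(n);cv2.imwrite(f'pics/{n}0.png',c['color'][:,:,::-1]);t=robot.get_obs()['time'];print(n,t)
    for l,z in [('wheel_hole',.05),('chute_slot',.05),('wheel_hub',.072)]:
        for r in robot.tip_of(l,n)[:2]: print(l,r['p'],r['xy'],onz(c,r['xy'],z).round(4))
    print(robot.get_obs()['time'])
E
```

```text
0.0 [ 0.18391772 -0.59655808  0.22158199] [ 9.88859405e-01  1.48848587e-01  3.84026637e-05 -1.08372462e-03] [-0.26011705 -0.62008219  0.29597871]
scene 0.05
wheel_hole 0.78 [274.9, 256.2] [ 0.6174 -0.053   0.05  ]
chute_slot 0.72 [331.9, 213.9] [0.6562 0.0729 0.05  ]
wheel_hub 0.87 [285.9, 210.8] [0.5927 0.022  0.072 ]
0.2
side 0.25
wheel_hole 0.91 [317.2, 236.8] [ 0.6273 -0.0522  0.05  ]
chute_slot 0.85 [276.7, 193.4] [0.6604 0.0653 0.05  ]
wheel_hub 0.63 [268.7, 225.0] [0.5823 0.0151 0.072 ]
wheel_hub 0.59 [278.9, 195.0] [0.6445 0.0459 0.072 ]
0.4
```

View pics/scene0.png

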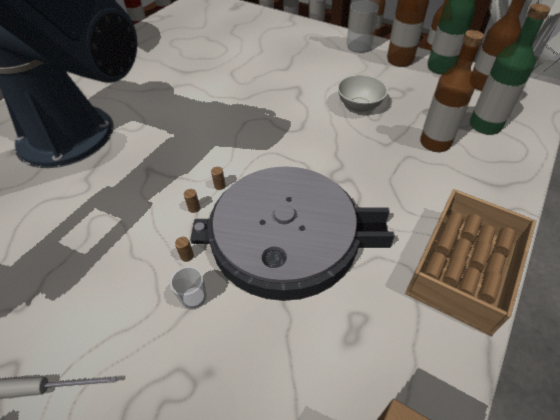

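View pics/side0.png

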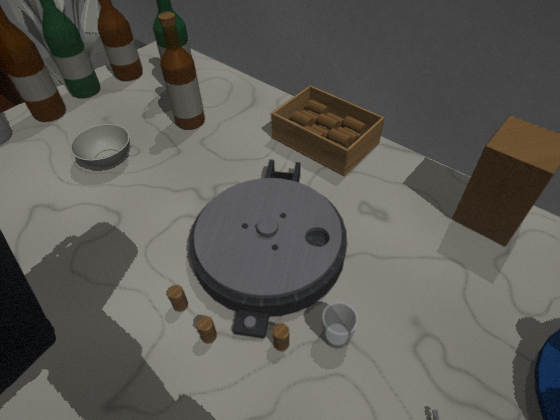

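```bash
python3 - <<'E'
from h import *
import pickle
for n in ['scene','side']:
    t=robot.get_obs()['time'];c=robot.camera(n);c['time']=t;pickle.dump(c,open(n+'.pkl','wb'))
    r=robot.tip_of('wheel_hole',n);print(n,t,[(x['p'],onz(c,x['xy'],.05).round(4)) for x in r[:2]])
    K=np.array(c['intrinsics']);Z=c['z_map'];vv,uu=np.nonzero(Z>0);z=Z[vv,uu]
    p=cv2.undistortPoints(np.stack([uu,vv],1).astype(float)[:,None],K,np.array(c['distortion'],float))[:,0]
    X=(np.c_[p*z[:,None],z]-np.array(c['t']))@np.array(c['R'])
    m=(np.hypot(X[:,0]-.59,X[:,1]-.018)<.16)&(abs(X[:,2]-.05)<.005)
    d=X[m];(cx,cy),r=cv2.minEnclosingCircle(d[:,:2].astype(np.float32));print('disc',cx,cy,r,m.sum(),np.median(d[:,2]))
    q=X[(X[:,2]>.064)&(X[:,2]<.08)&(np.hypot(X[:,0]-cx,X[:,1]-cy)<.04)];print('hub',np.median(q,0),q.min(0),q.max(0))
    rr=np.hypot(X[:,0]-cx,X[:,1]-cy);q=X[(rr>.142)&(rr<.2)&(X[:,2]>.02)&(X[:,2]<.06)]
    a=np.degrees(np.arctan2(q[:,1]-cy,q[:,0]-cx));h,e=np.histogram(a,36,(-180,180))
    for i in range(36):
        if h[i]: print(e[i],h[i],np.median(q[(a>=e[i])&(a<e[i]+10)],0).round(3))
E
```

```text
scene 0.4 [(0.88, array([ 0.639 , -0.0398,  0.05  ]))]
disc 0.587849497795105 0.025082506239414215 0.12633948028087616 12242 0.05086331990895446
hub [0.59189126 0.0241539  0.06437939] [0.57425828 0.00928806 0.06403139] [0.60070237 0.03776345 0.06543626]
-180.0 6 [ 0.402 -0.006  0.045]
-170.0 200 [ 0.41  -0.02   0.042]
-160.0 18 [ 0.451 -0.051  0.022]
-150.0 52 [ 0.457 -0.058  0.023]
-140.0 151 [ 0.466 -0.107  0.045]
-130.0 97 [ 0.474 -0.115  0.034]
-120.0 232 [ 0.514 -0.15   0.043]
-110.0 168 [ 0.55  -0.158  0.043]
-100.0 2 [ 0.554 -0.169  0.058]
10.0 101 [0.733 0.076 0.031]
20.0 209 [0.75  0.089 0.036]
30.0 198 [0.719 0.13  0.032]
40.0 61 [0.706 0.128 0.037]
160.0 70 [0.418 0.06  0.045]
170.0 115 [0.416 0.049 0.039]
side 0.5 [(0.6, array([ 0.6505, -0.0374,  0.05  ]))]
disc 0.5865665674209595 0.023405728861689568 0.12671446800231934 13253 0.05119235507966281
hub [0.58477165 0.0221486  0.06442442] [0.56984602 0.00528813 0.0640163 ] [0.60165699 0.0369565  0.06569147]
-180.0 21 [ 0.401 -0.008  0.045]
-170.0 301 [ 0.401 -0.022  0.044]
-160.0 38 [ 0.45  -0.052  0.023]
-150.0 76 [ 0.454 -0.059  0.022]
-140.0 281 [ 0.46  -0.112  0.045]
-130.0 33 [ 0.47  -0.12   0.044]
-120.0 74 [ 0.509 -0.152  0.05 ]
-110.0 383 [ 0.544 -0.155  0.042]
10.0 29 [0.733 0.074 0.036]
20.0 77 [0.748 0.087 0.037]
30.0 74 [0.723 0.131 0.037]
40.0 39 [0.704 0.127 0.037]
160.0 103 [0.41  0.06  0.046]
170.0 206 [0.406 0.048 0.04 ]
```

Call:
{"method": "send_rows", "body": {
  "claw": 0,
  "deltas": [
    {"tx": 1.5, "ty": -1.4},
    {"tx": 4.3, "ty": -4.0},
    {"tx": 7.2, "ty": -6.8},
    {"tx": 10.1, "ty": -9.5},
    {"tx": 13.0, "ty": -12.2}
  ]
}}

```text
schema error: expected keys tx, ty, tz, rx, ry, rz
```

Call:
{"method": "send_rows", "body": {
  "deltas": [
    {"tx": 2.9, "ty": -2.7},
    {"tx": 5.8, "ty": -5.4},
    {"tx": 8.7, "ty": -8.1},
    {"tx": 11.6, "ty": -10.9},
    {"tx": 14.5, "ty": -13.6}
  ]
}}

```text
schema error: expected keys tx, ty, tz, rx, ry, rz
```

Call:
{"method": "send_rows", "body": {
  "deltas": [
    {"tx": 2.9, "ty": -2.7},
    {"tx": 5.8, "ty": -5.4},
    {"tx": 8.7, "ty": -8.1},
    {"tx": 11.6, "ty": -10.9},
    {"tx": 14.5, "ty": -13.6}
  ]
}}

```text
schema error: expected keys tx, ty, tz, rx, ry, rz
```

```bash
cat > look.py <<'E'
from h import *
import sys
C=np.array([.587,.024])
s=robot.get_obs();print(s['time'],s['position'].round(4),np.round(s['tool_rot'],4),np.round(s['ft_force'],2),s['grip_width'])
for n in ['scene','side']:
    t=robot.get_obs()['time'];c=robot.camera(n);cv2.imwrite(f'pics/{n}_{t:.2f}.png',c['color'][:,:,::-1])
    for l in ['wheel_hole']:
        for r in robot.tip_of(l,n)[:2]:
            P=onz(c,r['xy'],.05)[:2]-C;print(n,t,l,r['p'],np.round(r['xy']),P.round(4),'r',np.hypot(*P).round(4),'ang',np.degrees(np.arctan2(P[1],P[0])).round(1))
print(robot.get_obs()['time'])
E
python3 look.py
```

```text
0.6 [ 0.184  -0.5973  0.2226] [ 0.9889  0.1488  0.     -0.    ] [0.02 0.08 0.22] 0.08675110037273513
scene 0.6 wheel_hole 0.91 [299. 256.] [ 0.0646 -0.0571] r 0.0862 ang -41.5
side 0.7 wheel_hole 0.94 [319. 220.] [ 0.0718 -0.0568] r 0.0916 ang -38.3
0.8
```

Call:
{"method": "send_rows", "body": {
  "claw": 0,
  "deltas": [
    {"tx": 1.5, "ty": -1.4, "tz": 0, "rx": 0, "ry": 0, "rz": 0},
    {"tx": 4.3, "ty": -4.0, "tz": 0, "rx": 0, "ry": 0, "rz": 0},
    {"tx": 7.2, "ty": -6.8, "tz": 0, "rx": 0, "ry": 0, "rz": 0},
    {"tx": 10.1, "ty": -9.5, "tz": 0, "rx": 0, "ry": 0, "rz": 0},
    {"tx": 13.0, "ty": -12.2, "tz": 0, "rx": 0, "ry": 0, "rz": 0}
  ]
}}

```text
time: 1.22
position: [0.2728, -0.4409, 0.2226]
tool_rot: [0.989, 0.148, 0.0, 0.0]
ft_force: [0.2, -0.6, 0.8]
grip_width: 0.0616
```

Call:
{"method": "send_rows", "body": {
  "deltas": [
    {"tx": 2.9, "ty": -2.7, "tz": 0, "rx": 0, "ry": 0, "rz": 0},
    {"tx": 5.8, "ty": -5.4, "tz": 0, "rx": 0, "ry": 0, "rz": 0},
    {"tx": 8.7, "ty": -8.1, "tz": 0, "rx": 0, "ry": 0, "rz": 0},
    {"tx": 11.6, "ty": -10.9, "tz": 0, "rx": 0, "ry": 0, "rz": 0},
    {"tx": 14.5, "ty": -13.6, "tz": 0, "rx": 0, "ry": 0, "rz": 0}
  ]
}}

```text
time: 1.63
position: [0.3715, -0.268, 0.2228]
tool_rot: [0.989, 0.149, 0.0, 0.0]
ft_force: [1.4, 0.1, 0.5]
grip_width: 0.0282
```

Call:
{"method": "send_rows", "body": {
  "deltas": [
    {"tx": 2.9, "ty": -2.7, "tz": 0, "rx": 0, "ry": 0, "rz": 0},
    {"tx": 5.8, "ty": -5.4, "tz": 0, "rx": 0, "ry": 0, "rz": 0},
    {"tx": 8.7, "ty": -8.1, "tz": 0, "rx": 0, "ry": 0, "rz": 0},
    {"tx": 11.6, "ty": -10.9, "tz": 0, "rx": 0, "ry": 0, "rz": 0},
    {"tx": 14.5, "ty": -13.6, "tz": 0, "rx": 0, "ry": 0, "rz": 0}
  ]
}}

```text
time: 2.05
position: [0.4701, -0.0952, 0.2229]
tool_rot: [0.989, 0.149, 0.0, 0.0]
ft_force: [0.7, -1.2, 0.7]
grip_width: 0.0015
```

```bash
python3 look.py
```

```text
2.05 [ 0.4701 -0.0952  0.2229] [9.889e-01 1.488e-01 3.000e-04 2.000e-04] [ 0.7  -1.21  0.73] 0.0015214268684350613
scene 2.05 wheel_hole 0.97 [337. 224.] [0.0879 0.0328] r 0.0938 ang 20.4
2.25
```

Call:
{"method": "send_rows", "body": {
  "deltas": [
    {"tx": 1.8, "ty": -1.7, "tz": 1.5, "rx": 0, "ry": 0, "rz": 0},
    {"tx": 3.6, "ty": -3.4, "tz": 4.5, "rx": 0, "ry": 0, "rz": 0},
    {"tx": 5.0, "ty": -4.8, "tz": 8, "rx": 0, "ry": 0, "rz": 0},
    {"tx": 6.0, "ty": -5.7, "tz": 11.8, "rx": 0, "ry": 0, "rz": 0},
    {"tx": 6.1, "ty": -5.8, "tz": 15.0, "rx": 0, "ry": 0, "rz": 0}
  ]
}}

```text
time: 2.67
position: [0.5114, -0.024, 0.071]
tool_rot: [0.989, 0.149, 0.001, 0.0]
ft_force: [-0.0, 0.0, -0.2]
grip_width: 0.0002
```

```bash
python3 look.py; ls pics
```

```text
2.6667 [ 0.5114 -0.024   0.071 ] [9.889e-01 1.486e-01 7.000e-04 2.000e-04] [-0.03  0.04 -0.23] 0.00018169660224364982
scene 2.6667 wheel_hole 0.94 [332. 208.] [0.063  0.0622] r 0.0885 ang 44.6
side 2.7667 wheel_hole 0.56 [263. 190.] [0.0637 0.067 ] r 0.0924 ang 46.5
2.8667
scene0.png
scene_0.60.png
scene_2.05.png
scene_2.67.png
side0.png
side_0.70.png
side_2.15.png
side_2.77.png
```

```bash
python3 -c "
import cv2,numpy as np
a=cv2.imread('pics/scene_2.67.png')[130:310,150:430];b=cv2.imread('pics/side_2.77.png')[130:350,130:410]
cv2.imwrite('pics/c1.png',np.vstack([cv2.resize(a,None,fx=1.6,fy=1.6),cv2.resize(b,None,fx=1.6,fy=1.4)]))"
```

```text
(no output)
```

View pics/c1.png

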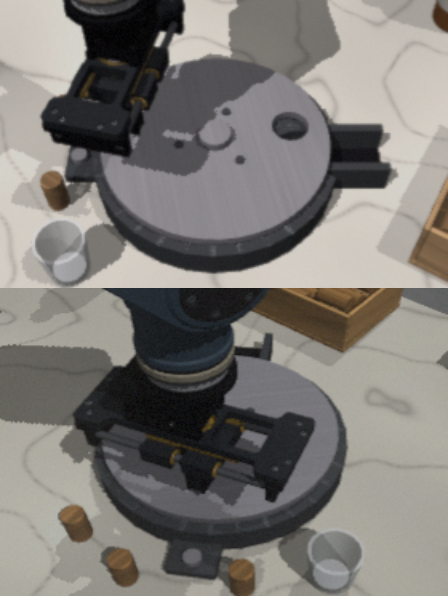

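Call:
{"method": "send_rows", "body": {
  "deltas": [
    {"tx": 0, "ty": 0, "tz": 0.7, "rx": 0, "ry": 0, "rz": 0},
    {"tx": 0, "ty": 0, "tz": 1.4, "rx": 0, "ry": 0, "rz": 0},
    {"tx": 0, "ty": 0, "tz": 1.4, "rx": 0, "ry": 0, "rz": 0},
    {"tx": 0, "ty": 0, "tz": 1.4, "rx": 0, "ry": 0, "rz": 0},
    {"tx": 0, "ty": 0, "tz": 1.4, "rx": 0, "ry": 0, "rz": 0}
  ]
}}

```text
time: 3.28
position: [0.511, -0.024, 0.0594]
tool_rot: [0.989, 0.149, 0.001, 0.0]
ft_force: [0.0, -1.0, 1.0]
grip_width: 0.0005
```

```bash
cat > track.py <<'E'
from h import *
import sys,json,os
T=float(sys.argv[1])
D=json.load(open('track.json')) if os.path.exists('track.json') else []
while robot.get_obs()['time']<T-1e-6:
    t=robot.get_obs()['time'];c=robot.camera('scene')
    for r in robot.tip_of('wheel_hole','scene')[:1]:
        P=onz(c,r['xy'],.05)[:2];D.append([t,*P,r['p']])
        print(round(t,3),P.round(4),r['p'],np.degrees(np.arctan2(P[1]-.024,P[0]-.587)).round(1))
    while robot.get_obs()['time']<min(T,t+.4)-1e-6: robot.camera('wrist')
json.dump(D,open('track.json','w'))
s=robot.get_obs();print(s['time'],s['position'].round(4),np.round(s['ft_force'],2))
E
python3 track.py 9.0
```

```text
3.283 [0.6231 0.1116] 0.82 67.6
3.683 [0.5926 0.1165] 0.65 86.5
4.083 [0.5719 0.1153] 0.94 99.4
4.483 [0.5477 0.1032] 0.89 116.4
4.883 [0.5286 0.0933] 0.89 130.1
5.283 [0.5065 0.0714] 0.78 149.5
5.683 [0.5073 0.0522] 0.9 160.5
6.083 [0.5031 0.0224] 0.95 -178.9
6.483 [0.5115 0.0064] 0.61 -166.9
6.883 [ 0.5171 -0.0174] 0.96 -149.3
7.283 [ 0.5311 -0.0344] 0.78 -133.7
7.683 [ 0.5525 -0.045 ] 0.83 -116.6
8.083 [ 0.5751 -0.0593] 0.6 -98.2
8.483 [ 0.5946 -0.0553] 0.85 -84.5
8.883 [ 0.6203 -0.0491] 0.96 -65.5
9.0333 [ 0.5107 -0.0237  0.0586] [0.05 0.24 0.18]
```

```bash
python3 - <<'E'
import json,numpy as np
from scipy.optimize import least_squares
D=json.load(open('track.json'))
D=[[0,.6174,-.053,1],[.4,.639,-.0398,1],[.6,.6516,-.0331,1],[2.05,.6749,.0568,1],[2.667,.65,.0862,1]]+D
D=np.array(D);t=D[:,0]
f=lambda p:np.r_[p[0]+.085*np.cos(p[2]+p[3]*t-.005*t*t)-D[:,1],p[1]+.085*np.sin(p[2]+p[3]*t-.005*t*t)-D[:,2]]
r=least_squares(f,[.587,.024,-1.2,.8],loss='soft_l1',f_scale=.003);p=r.x;print(p,np.abs(f(p)).max(),np.std(f(p)))
for a in [32]:
    for k in [0,1,2]:
        # solve
        tt=np.roots([-.005,p[3],p[2]-np.radians(a)-2*np.pi*k]);print(k,tt)
for Cc in [p[:2],(.587,.024)]: print(np.degrees(np.arctan2(np.array([.0729,.0653])-Cc[1],np.array([.6562,.6604])-Cc[0])))
E
```

```text
[ 0.58847281  0.02982314 -1.2296782   0.75486204] 0.008299101346490034 0.0026190146776288482
0 [148.56513663   2.40727212]
1 [139.39155062  11.58085813]
2 [128.65815391  22.31425484]
[32.45778755 26.25403518]
[35.24683877 29.3651652 ]
```

Call:
{"method": "send_rows", "body": {
  "deltas": [
    {"tx": 0, "ty": 0, "tz": 0.2, "rx": 0, "ry": 0, "rz": 0},
    {"tx": 0, "ty": 0, "tz": 0.4, "rx": 0, "ry": 0, "rz": 0},
    {"tx": 0, "ty": 0, "tz": 0.4, "rx": 0, "ry": 0, "rz": 0}
  ]
}}

```text
time: 9.28
position: [0.5104, -0.0237, 0.0541]
tool_rot: [0.989, 0.149, -0.0, -0.0]
ft_force: [1.0, 0.2, 0.8]
grip_width: 0.0007
```

```bash
python3 track.py 11.2; python3 - <<'E'
import json,numpy as np
from scipy.optimize import least_squares
D=json.load(open('track.json'))
D=[[0,.6174,-.053,1],[.4,.639,-.0398,1],[.6,.6516,-.0331,1],[2.05,.6749,.0568,1],[2.667,.65,.0862,1]]+D
D=np.array(D);t=D[:,0]
for fix in (0,1):
    def f(p):
        d=.005 if fix else p[4]
        a=p[2]+p[3]*t-d*t*t
        return np.r_[p[0]+.085*np.cos(a)-D[:,1],p[1]+.085*np.sin(a)-D[:,2]]
    p=least_squares(f,[.587,.024,-1.2,.8,.005],loss='soft_l1',f_scale=.003).x;d=.005 if fix else p[4]
    print(p,np.std(f(p)),np.roots([-d,p[3],p[2]-np.radians(32)-2*np.pi]))
E
```

```text
9.283 [ 0.641  -0.0377] 0.79 -48.8
9.683 [ 0.6577 -0.0202] 0.61 -32.0
10.083 [ 0.6658 -0.0062] 0.74 -21.0
10.483 [0.6737 0.0193] 0.92 -3.1
10.883 [0.6703 0.0385] 0.72 9.9
11.2333 [ 0.5106 -0.0237  0.0546] [ 0.17 -0.07  0.38]
[ 0.58857908  0.03003998 -1.23680895  0.75826454  0.00522646] 0.0024830334303817736 [133.50407046  11.57787417]
[ 0.58850777  0.02993159 -1.23277067  0.75588095  0.005     ] 0.0024870033958942265 [139.60893404  11.56725591]
```

Call:
{"method": "send_rows", "body": {
  "deltas": [
    {"tx": 0, "ty": 0, "tz": 0, "rx": 0, "ry": 0, "rz": 0},
    {"tx": 0, "ty": 0, "tz": 0, "rx": 0, "ry": 0, "rz": 0},
    {"tx": 0, "ty": 0, "tz": 0.35, "rx": 0, "ry": 0, "rz": 0},
    {"tx": 0, "ty": 0, "tz": 0.6, "rx": 0, "ry": 0, "rz": 0}
  ]
}}

```text
time: 11.57
position: [0.5116, -0.0247, 0.0502]
tool_rot: [0.989, 0.15, 0.001, 0.001]
ft_force: [-6.3, -3.9, 41.3]
grip_width: 0.0006
```

Call:
{"method": "send_rows", "body": {
  "deltas": [
    {"tx": 0, "ty": 0, "tz": -0.06, "rx": 0, "ry": 0, "rz": 0},
    {"tx": 0, "ty": 0, "tz": -0.06, "rx": 0, "ry": 0, "rz": 0}
  ]
}}

```text
time: 11.73
position: [0.5114, -0.0243, 0.0504]
tool_rot: [0.989, 0.149, 0.001, 0.001]
ft_force: [-1.1, -1.3, 10.9]
grip_width: 0.0008
```

```bash
python3 track.py 12.6; python3 look.py
```

```text
11.733 [0.6661 0.0704] 0.74 30.4
12.133 [0.6637 0.0695] 0.68 30.7
12.533 [0.6626 0.0681] 0.89 30.2
12.6333 [ 0.5114 -0.0243  0.0504] [-2.46 -1.   10.82]
12.6333 [ 0.5114 -0.0243  0.0504] [9.888e-01 1.490e-01 9.000e-04 7.000e-04] [-2.46 -1.   10.82] 0.00030759653737219886
scene 12.6333 wheel_hole 0.77 [336. 216.] [0.0775 0.0496] r 0.092 ang 32.6
scene 12.6333 wheel_hole 0.22 [284. 212.] [-0.0065  0.0098] r 0.0117 ang 123.7
side 12.7333 wheel_hole 0.72 [279. 192.] [0.0775 0.0398] r 0.0871 ang 27.2
12.8333
```

Call:
{"method": "send_rows", "body": {
  "deltas": [
    {"tx": 0, "ty": 0, "tz": -0.2, "rx": 0, "ry": 0, "rz": 0},
    {"tx": 0, "ty": 0, "tz": -1.5, "rx": 0, "ry": 0, "rz": 0},
    {"tx": 0, "ty": 0, "tz": -4.5, "rx": 0, "ry": 0, "rz": 0},
    {"tx": 0, "ty": 0, "tz": -8, "rx": 0, "ry": 0, "rz": 0},
    {"tx": 0, "ty": 0, "tz": -12, "rx": 0, "ry": 0, "rz": 0}
  ]
}}

```text
time: 13.25
position: [0.5091, -0.0233, 0.1688]
tool_rot: [0.989, 0.149, -0.002, -0.001]
ft_force: [0.3, -0.6, 0.1]
grip_width: 0.0004
```

```bash
python3 look.py; python3 - <<'E'
from h import *
s=robot.get_obs();c=robot.camera('wrist');cv2.imwrite('pics/wrist1.png',c['color'][:,:,::-1])
for l in ('wheel_hole','chute_slot','wheel_hub'): print(l,robot.tip_of(l,'wrist')[:2])
c=robot.camera('scene');a=c['color'][130:310,150:430,::-1];
for l,z in (('wheel_hole',.05),('chute_slot',.05),('wheel_hub',.072)):
  for r in robot.tip_of(l,'scene')[:1]:print(l,r,onz(c,r['xy'],z))
c=robot.camera('side');b=c['color'][130:310,130:410,::-1]
for l,z in (('wheel_hole',.05),('chute_slot',.05),('wheel_hub',.072)):
  for r in robot.tip_of(l,'side')[:1]:print(l,r,onz(c,r['xy'],z))
cv2.imwrite('pics/c2.png',np.vstack([cv2.resize(a,None,fx=1.6,fy=1.6),cv2.resize(b,None,fx=1.6,fy=1.6)]))
E
```

```text
13.25 [ 0.5091 -0.0233  0.1688] [ 0.9889  0.1488 -0.0022 -0.001 ] [ 0.33 -0.63  0.09] 0.00036765480926401813
scene 13.25 wheel_hole 0.96 [334. 214.] [0.0721 0.0514] r 0.0885 ang 35.5
side 13.35 wheel_hole 0.93 [275. 193.] [0.0727 0.0442] r 0.085 ang 31.3
13.45
wheel_hole []
chute_slot []
wheel_hub [{'xy': [246.5, 106.9], 'p': 0.83}]
wheel_hole {'xy': [333.5, 216.1], 'p': 0.83} [0.66091072 0.06989183 0.05      ]
chute_slot {'xy': [333.7, 214.7], 'p': 0.98} [0.65977901 0.07287532 0.05      ]
wheel_hub {'xy': [283.8, 209.0], 'p': 0.73} [0.58757204 0.02356309 0.072     ]
wheel_hole {'xy': [279.4, 191.9], 'p': 0.81} [0.66638712 0.06392561 0.05      ]
chute_slot {'xy': [280.0, 193.5], 'p': 0.56} [0.66399115 0.06044747 0.05      ]
wheel_hub {'xy': [270.8, 224.8], 'p': 0.97} [0.58476474 0.01272551 0.072     ]
```

View pics/c2.png

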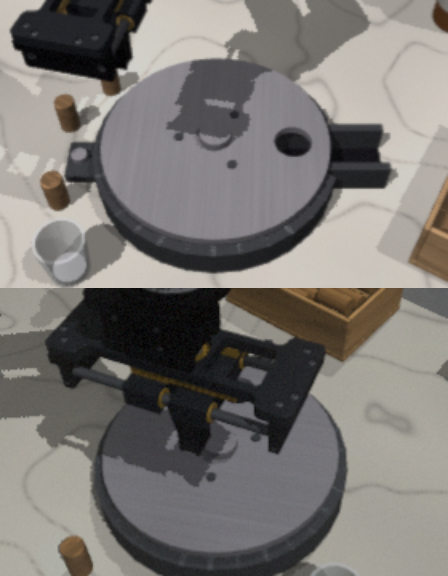

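View pics/wrist1.png

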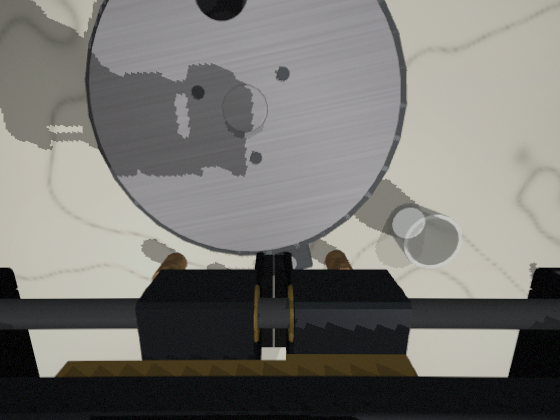

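Call:
{"method": "send_rows", "body": {
  "deltas": [
    {"tx": 1.5, "ty": 0, "tz": -2, "rx": 0, "ry": 0, "rz": 0},
    {"tx": 4, "ty": 0, "tz": -4, "rx": 0, "ry": 0, "rz": 0},
    {"tx": 7, "ty": 0, "tz": -6, "rx": 0, "ry": 0, "rz": 0},
    {"tx": 9, "ty": 0, "tz": -8, "rx": 0, "ry": 0, "rz": 0},
    {"tx": 10, "ty": 0, "tz": -8, "rx": 0, "ry": 0, "rz": 0}
  ]
}}

```text
time: 14.47
position: [0.6116, 0.0059, 0.2538]
tool_rot: [0.989, 0.149, 0.006, 0.002]
ft_force: [0.7, -0.4, 0.4]
grip_width: 0.0003
```

Call:
{"method": "send_rows", "body": {
  "deltas": [
    {"tx": 0, "ty": 0, "tz": 0, "rx": 0, "ry": 0, "rz": 0},
    {"tx": 0, "ty": 0, "tz": 0, "rx": 0, "ry": 0, "rz": 0},
    {"tx": 0, "ty": 0, "tz": 0, "rx": 0, "ry": 0, "rz": 0}
  ]
}}

```text
time: 14.72
position: [0.6038, 0.0058, 0.2473]
tool_rot: [0.989, 0.149, -0.002, -0.001]
ft_force: [-0.2, 0.4, 0.0]
grip_width: 0.0002
```

```bash
python3 - <<'E'
from h import *
import pickle
from scipy.spatial.transform import Rotation as Ro
s=robot.get_obs();c=robot.camera('wrist');cv2.imwrite('pics/wrist2.png',c['color'][:,:,::-1])
T=np.eye(4);T[:3,:3]=Ro.from_quat(s['tool_rot']).as_matrix();T[:3,3]=s['position'];W=T@np.array(c['tool_from_camera'])
c['R']=W[:3,:3].T;c['t']=-W[:3,:3].T@W[:3,3];pickle.dump(c,open('w.pkl','wb'))
print(s['time'],s['position'])
for l,z in (('wheel_hole',.05),('chute_slot',.05),('wheel_hub',.072)):
  for r in robot.tip_of(l,'wrist')[:1]:print(l,r,onz(c,r['xy'],z))
E
```

```text
14.7167 [0.60376447 0.00576527 0.24730315]
chute_slot {'xy': [235.4, 126.0], 'p': 0.89} [0.65766909 0.06540801 0.05      ]
wheel_hub {'xy': [252.0, 203.4], 'p': 0.6} [0.58809166 0.02588475 0.072     ]
```

View pics/wrist2.png

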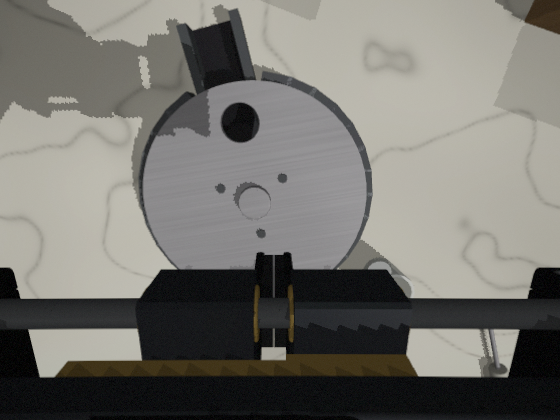

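```bash
python3 - <<'E'
import pickle,numpy as np,cv2
from h import onz
c=pickle.load(open('w.pkl','rb'))
cv2.imwrite('pics/w2z.png',cv2.resize(c['color'][0:220,120:390,::-1],None,fx=2.7,fy=2.7,interpolation=cv2.INTER_CUBIC))
hub=onz(c,(254,203),.072);hole=onz(c,(240,123),.05);print(hub,hole)
# disc centre from depth
K=np.array(c['intrinsics']);Z=c['z_map'];vv,uu=np.nonzero((Z>0));z=Z[vv,uu]
p=cv2.undistortPoints(np.stack([uu,vv],1).astype(float)[:,None],K,np.array(c['distortion'],float))[:,0]
X=(np.c_[p*z[:,None],z]-c['t'])@c['R']
r=np.hypot(X[:,0]-.588,X[:,1]-.026);a=np.degrees(np.arctan2(X[:,1]-.026,X[:,0]-.588))
m=(r>.145)&(r<.2)&(X[:,2]>.02)&(X[:,2]<.06)&(abs(a-32)<25)
for lo in np.arange(.145,.195,.01):
    k=m&(r>=lo)&(r<lo+.01);
    if k.sum(): print(lo,k.sum(),a[k].min(),a[k].max(),(a[k].min()+a[k].max())/2)
m=(r<.13)&(abs(X[:,2]-.05)<.004)&(vv<250);print(m.sum(),np.median(X[m,2]))
h=(np.hypot(X[:,0]-hole[0],X[:,1]-hole[1])<.03)&(X[:,2]<.042);print(h.sum(),X[h].mean(0) if h.any() else 0)
for C in (hub,np.array([.5875,.025,0])):
  print(np.degrees(np.arctan2(hole[1]-C[1],hole[0]-C[0])))
E
```

```text
[0.58913571 0.02398506 0.072     ] [0.66201218 0.06159663 0.05      ]
0.145 254 17.897527331225408 43.565022303142634 30.731274817184023
0.155 248 18.835887100550835 42.461749091228185 30.64881809588951
0.165 258 19.53157232485639 41.894588685996005 30.7130805054262
0.17500000000000002 257 20.092214449518664 41.2961810779607 30.694197763739684
0.18500000000000003 128 20.655145190230783 40.6871006520584 30.67112292114459
29838 0.04960841095298927
1194 [0.66048618 0.06537547 0.00763364]
27.29827453756753
26.157947217499366
```

View pics/w2z.png

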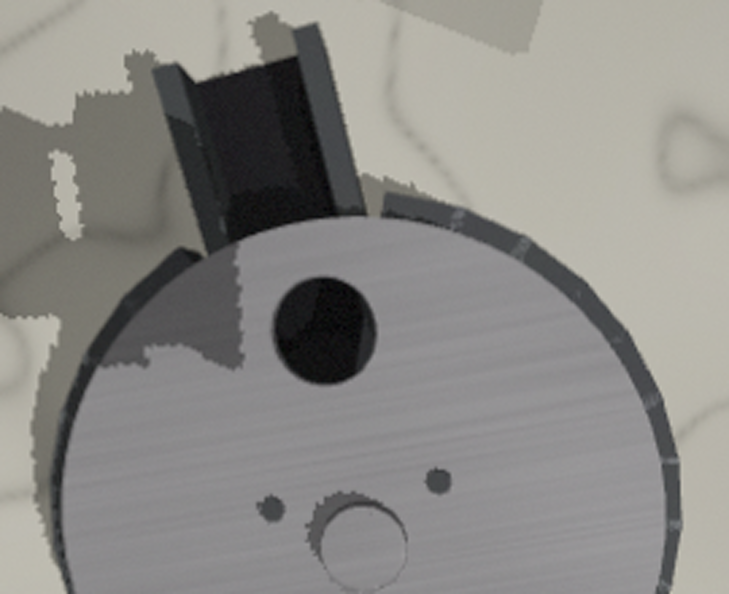

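```bash
python3 - <<'E'
from h import *
import pickle
a=pickle.load(open('w.pkl','rb'))['color'].astype(int)
b=robot.camera('wrist')['color'].astype(int);cv2.imwrite('pics/wrist3.png',b[:,:,::-1].astype(np.uint8))
def hc(i):
    g=(i.sum(2)<120)[95:150,210:270];ys,xs=np.nonzero(g);return xs.mean()+210,ys.mean()+95,g.sum()
print(hc(a),hc(b),robot.get_obs()['time'])
for k in range(6): b=robot.camera('wrist')['color'].astype(int)
print(hc(b),robot.get_obs()['time'])
print(robot.hand_in())
E
```

```text
(np.float64(238.99716981132076), np.float64(121.78962264150944), np.int64(1060)) (np.float64(238.62038834951457), np.float64(123.29708737864078), np.int64(1030)) 14.9667
(np.float64(238.6751467710372), np.float64(124.68786692759295), np.int64(1022)) 15.2667
the job is handed in; nothing more can be done
None
```

The wheel is stopped with its hole over the chute slot, nothing is touching it, and the job is handed in at about 15.3 s.

**How it was done:** I tracked the hole for most of a turn, at about 0.65 rad/s near the end. I then pressed the shut fingertips on the wheel opposite the slot at about 11.55 s, as the hole reached it. I held the press about 1.2 s at roughly 11 N, then lifted clear.

**Last checks:**
- **Position:** The wrist view put the hole at about 26–27° and the slot at 30.7°, so the hole is about 6 mm off against the 18 mm allowed. The detections in the scene and side views put hole and slot 3–4 mm apart. The black slot floor shows through the hole.
- **Standing still:** After release I saw no turning. In the last frames the hole drifted about 3 pixels. That was along the radius, not around the circle, so I put it down to the arm and its camera still settling. I didn't confirm that separately.

**Disagreements and risks:**
- The fitted centre of the hole's path was about 6 mm off the wheel centre found from depth, so the angles carry an error of a few degrees.
- First contact briefly read about 41 N at the wrist, through the fingertips. I eased it to 11 N at once. If the 40 N limit on the arm or gripper body also covers the fingertips, that peak slightly passed it.

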